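# Empty the spent cells into the battery box

### The job

Empty the spent cells from the narrow drawer of the parts cabinet into the battery collection box: draw the drawer right out onto the bench and let go of it, then pick it up again, turn it so that the cells line up with the slot in the box's lid, and tip them in over the drawer's sloping rear end. Stand the empty drawer upright on the bench, clear of the cabinet, and leave the box and the other things where they are.

Things in the scene. Friction and masses are not known exactly. Their poses are not given: they have to be found in the camera images.
- cabinet: Grey parts cabinet fixed on the bench, 150 deep (x), 224 wide (y), 57 mm high: two wide shut drawers (90 mm fronts, knobs 65 mm to each side) and between them the narrow drawer's bay, 29 wide, floor 2 mm above the bench. Origin on the bench at the foot of the front face, mid-bay; +x points into the cabinet, -x out of it towards the robot (the drawer's way out), z up.
- drawer: Narrow drawer, a loose grey trough 132 long, 24 wide outside, 34 mm high, walls and floor 2.5 mm, 120 g; front plate 34 wide, 46 high, 3 mm thick. Origin: centre of the trough's underside; +x from the front plate (-66 mm) to the rear lip (+66 mm), z up when upright. It starts in its bay, shut or up to 14 mm ajar, x along the cabinet's x, and slides out freely. It can be gripped across its sides.
- knob (a point): Centre of the drawer's ball knob, 16 mm across, 15 mm in front of the front plate and 26 mm above the underside (-84, 0, 26 in the drawer's frame). Smooth: the drawer swivels about a grip on the ball, so it can be drawn along by it but not carried level.
- drawer_lip (a point): Middle of the top edge of the drawer's rear lip, where the cells leave (66, 0, 6.3 in the drawer's frame). The rear end has no wall: over the last 18 mm the floor rises at 12 degrees to this lip. The cells stay put when the drawer is level and slide out over the lip when the rear end points about 25 to 35 degrees down.
- cell_a: Spent AA cell, 14.5 mm across, 50.5 mm long, 23 g, lying along the drawer, the one nearer the front plate. Origin at its centre, x along its length.
- cell_b: The other spent AA cell, the same, lying nearer the drawer's rear lip.
- battery_box: Battery collection box, clear walls, flat white lid, loose on the bench: 150 long (x), 100 wide (y), 90 mm high, 1.1 kg. The lid is 3 mm thick with one slot in its middle, 84 long (along the box's x) and 26 mm wide; hollow below it, the bottom covered by a layer of old cells up to 21 mm above the bench. Origin at the centre of its underside, z up.
- slot (a point): Centre of the slot, on the top of the lid, 90 mm above the bench; x along the slot.
- solder_spool: Bystander: reel of solder, 54 across, 38 mm high.
- multimeter: Bystander: hand multimeter, 150 x 75 x 34 mm.
- breadboard: Bystander: white breadboard, 165 x 54 x 9 mm.
- screwdriver: Bystander: screwdriver, about 160 mm long, lying.
- flux_jar: Bystander: small amber jar, 44 across, 45 mm high.
- tape_roll: Bystander: roll of tape, 68 across, 19 mm high, lying flat.
- side_cutters: Bystander: small side cutters, 120 mm long, lying flat.
There are look-alikes about, which are no part of the job. There is more than one size of the battery_box; the job needs the largest.

How it is judged (in metres and radians):
On the way, in this order (a step that is already met when the one before it is completed fails the run):
1. the drawer stands on the bench, all of it out of the cabinet, and has been let go (x of drawer_lip in the frame of cabinet below 0 m and height (world z) of drawer below 0.006 m and angle between drawer's own z axis and vertical below 0.1 rad and contact force between the fingers and drawer below 0.1 N), for 0.2 s.
2. the drawer is tipped rear end down over the slot, in line with it (angle between drawer's own x axis and vertical above 1.92 rad and horizontal distance between drawer_lip and slot below 0.07 m and height (world z) of drawer_lip above 0.06 m and angle between the y axis of drawer and the y axis of battery_box, either way round below 0.35 rad), for 0.1 s.
At the end, for the whole second after the job is handed in: Both cells lie inside the battery box, below its lid; the drawer stands upright (within 6 degrees) and still on the bench, outside the cabinet; the box has been shifted less than 40 mm and the bystanders less than 50 mm each (x of cell_a in the frame of battery_box between -0.075 and 0.075 m and y of cell_a in the frame of battery_box between -0.05 and 0.05 m and z of cell_a in the frame of battery_box between 0.01 and 0.07 m and x of cell_b in the frame of battery_box between -0.075 and 0.075 m and y of cell_b in the frame of battery_box between -0.05 and 0.05 m and z of cell_b in the frame of battery_box between 0.01 and 0.07 m and angle between drawer's own z axis and vertical below 0.1 rad and height (world z) of drawer below 0.006 m and linear speed of drawer below 0.02 m/s and (x of drawer_lip in the frame of cabinet below 0 m or y of drawer in the frame of cabinet above 0.125 m or y of drawer in the frame of cabinet below -0.125 m or x of drawer in the frame of cabinet above 0.22 m)); the robot touches nothing.
It fails at once if the battery box is shoved (over 40 mm) or tipped (distance of battery_box from where it was at the start of the episode above 0.04 m or angle between battery_box's own z axis and vertical above 0.25 rad).
It fails at once if a bystander is shifted by more than 50 mm (distance of any of solder_spool, multimeter, breadboard, screwdriver, flux_jar, tape_roll, side_cutters from where it was at the start of the episode above 0.05 m).
It also fails if it takes over 64 s, if anything falls off the work surface, if the arm or the gripper's body presses on something with over 40 N, if the wrist force passes 120 N, or if a joint passes its speed limit or range.

### The arm

A 6-joint arm with a two-finger parallel gripper is mounted at the origin on the work surface. World frame = base frame: x ahead of the robot, y to its left, z up, the work surface at z = 0. Lengths are in m, angles in degrees, forces in N, time in s.
With the tool pointing down it reaches from about 0.35 to 0.875 m from the base axis. Payload 4.2 kg.
Tool frame: the origin (TCP) lies midway between the tips of the shut fingers; the grasp point (between the pads) lies 19 mm behind it; y points along the fingers, x is the direction in which the jaws open and shut, and the axes are right-handed (so a half turn about y gives the same grasp; the last joint's range is limited). The gripper opens to 87 mm and grips with 3 to 60 N. Pads are 19 mm wide; open, the fingers measure 117 mm over their backs; the gripper's body (75 mm by 190 mm) begins 51 mm behind the grasp point.
Start: joints at [81.624, 22.042, 0.453, 0, -68.411, -14.817], TCP at [0.246, 0.574, 0.223] pointing down, gripper open.
Joint ranges: [-179.83, 179.83], [-69.29, 118.12], [-61.27, 80.66], [-181.25, 117.63], [-171.15, -9.14], [-177.46, 177.46]. Speed limits (degrees/s): [159.86, 159.86, 180, 180, 180, 180].

### API

Orientations are given as a 3x3 rotation matrix whose columns are the frame's x, y, z axes.
In Python, from station import * gives the robot as it stands.
- The arm moves only by the tool jog_arm, never from a script. Its argument "series" is a list of rows, each a list of 3 entries, a list of its own where there are three numbers: the shift along the tool's x, y, z in m, then the turn, a rotation vector about the tool's x, y, z in degrees, then the finger opening in m, from 0 to 0.087. A call has 1 to 10 rows; each row shifts and turns the commanded pose from where the row before left it, along the tool's axes as they then stand; what a row does not reach is not made up. A row lasts 1/8 s, in which the tool goes at most 62.5 mm and 10.7 degrees, less where a joint would pass 70% of its speed; a pose out of reach is approached as far as the arm can. A call is refused whole if a number of a shift passes 0.0625 or a number of a turn 10.7, either way. A call with a gripper value outside its range is refused whole. The fingers move at their own pace and stop on an object; the grip force is fixed at half the most. Time passes only in rows, so rows that do not move let the fingers close. It gives the time, the measured TCP pose, the force and the opening at its end, in the units of the state.
- sense(): the state, without advancing time (a new reading comes with each control period).
- capture(name): name is "scene" or "top"; returns the picture (400x640x3 uint8, red, green, blue); there is no depth.
- camera_info(name): a dict with "fx", "fy", "cx", "cy" (pixels), "rvec" (rotation vector, rad) and "tvec" (3), from world to camera coordinates, as OpenCV has them. Camera axes: x right, y down, z forward; pixel columns grow to the right and rows downward; lengths in m; the calibration is good to about 2 mm. A picture is of the moment at which its call begins. camera_info takes no time and is no camera call.
- finish_job(): hands the job in, once; it reports no verdict.
The state is a dict: "time_s": time; "joints": joint angles; "joint_velocities": joint speeds; "effort": joint torques, N m; "tcp_pos": TCP position; "ee_rot": TCP orientation; "wrist_force": force on the tool from outside, world axes, zero at the start; "moment": the same for the moment, N m; "gripper_width": opening from 0.0 (shut) to 1.0 (fully open).
Only numpy, scipy, OpenCV 4.12 (cv2) and the standard library are available. Lean on these libraries where they do the work, as an engineer would, in place of code of your own. Each camera call takes 0.05 s, during which the arm holds its last target. There are 200 camera calls.

## Working session

There is one attempt and no reset: what is moved stays moved. The work goes in short steps, Python scripts to look and compute and a tool call to move; the robot and the scene stay as the last step left them, time stands still between calls to the robot, and variables do not carry over. Pictures are saved under pics/ and viewed, about 8 in all and at most 12, crops included, and the job is handed in when it is done.

Besides the shell and the picture viewer there is one more tool, called after "Request:" as a command line: name --argument value ..., lists and objects as JSON in quotes. jog_arm: Moves the arm, as the interface text tells. Its arguments: {"type":"object","properties":{"series":{"type":"array","items":{"type":"array"}}},"required":["series"]}

```bash
ls; mkdir -p pics; python3 - <<'E'
from station import *
import cv2
for n in ("scene","top"):
    im=capture(n); cv2.imwrite(f"pics/{n}0.png",im[:,:,::-1]); print(n,camera_info(n))
s=sense(); print(s)
E
```

```text
pics
scene {'fx': 418.6640868301926, 'fy': 418.6640868301926, 'cx': 311.06534879762563, 'cy': 195.5816694806649, 'rvec': array([ 0.81611447,  2.42992383, -1.20214938]), 'tvec': array([ 0.42741804, -0.12427626,  1.52578912])}
top {'fx': 414.4592572263626, 'fy': 414.4592572263626, 'cx': 322.5750759727288, 'cy': 204.32294193147345, 'rvec': array([ 2.13052323, -2.18822886,  0.12067652]), 'tvec': array([0.0068498 , 0.59755133, 1.18569362])}
{'time_s': 0.1, 'joints': array([ 8.16227257e+01,  2.20853593e+01,  3.88349315e-01, -2.43426337e-02,
       -6.84110893e+01, -1.48157803e+01]), 'joint_velocities': array([0.01151818, 0.05119267, 0.15311813, 0.1530944 , 0.04022143,
       0.01329293]), 'effort': array([-4.01108991e-04, -3.91692066e+01,  1.87935001e+01,  4.23196301e+00,
        1.34497249e-02, -7.32639660e-05]), 'tcp_pos': array([0.24592982, 0.57400313, 0.22158707]), 'ee_rot': array([[-3.93973877e-01, -6.65707438e-04,  9.19121396e-01],
       [-9.19119622e-01, -1.80897155e-03, -3.93974426e-01],
       [ 1.92493617e-03, -9.99998142e-01,  1.00822768e-04]]), 'wrist_force': array([-0.40477971,  0.34687809, -0.37602578]), 'moment': array([ 0.0442952 , -0.04141373, -0.02166504]), 'gripper_width': 0.9976352905549587}
```

View pics/top0.png

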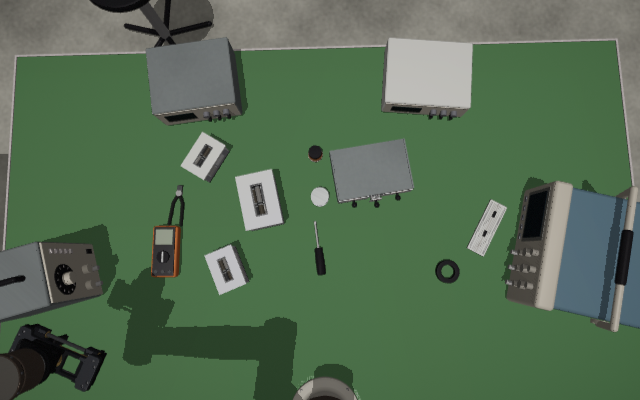

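View pics/scene0.png

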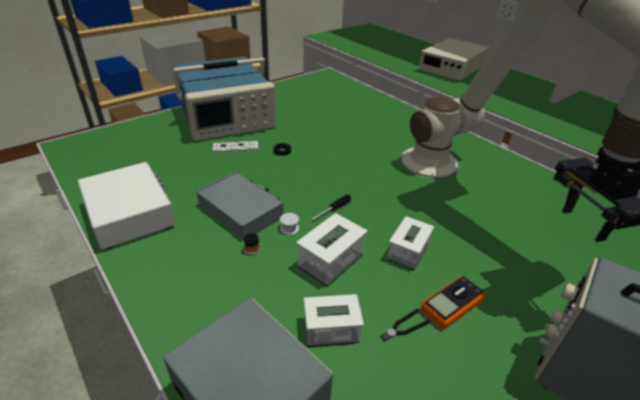

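Top view: the largest box is at about (259,200), the cabinet at (372,170) with its front towards the robot, and the drawer knob near (377,203). I'll crop closer.

```bash
cat > h.py <<'E'
import numpy as np, cv2
from station import *
def cam(n):
    c=camera_info(n);K=np.array([[c['fx'],0,c['cx']],[0,c['fy'],c['cy']],[0,0,1]])
    return K,cv2.Rodrigues(c['rvec'])[0],c['tvec'],c['rvec']
def px2w(n,uv,z):
    K,R,t,_=cam(n);d=R.T@np.linalg.inv(K)@np.r_[uv,1];o=-R.T@t
    return o+d*(z-o[2])/d[2]
def w2px(n,P):
    K,R,t,r=cam(n);return cv2.projectPoints(np.float64(P).reshape(-1,3),r,t,K,None)[0][:,0]
def crop(n,u0,v0,u1,v1,k,f,im=None):
    im=capture(n) if im is None else im
    cv2.imwrite(f,cv2.resize(im[v0:v1,u0:u1,::-1],None,fx=k,fy=k,interpolation=cv2.INTER_CUBIC))
E
python3 - <<'E'
from h import *
crop("top",225,130,425,265,4,"pics/c1.png")
E
```

```text
(no output)
```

View pics/c1.png

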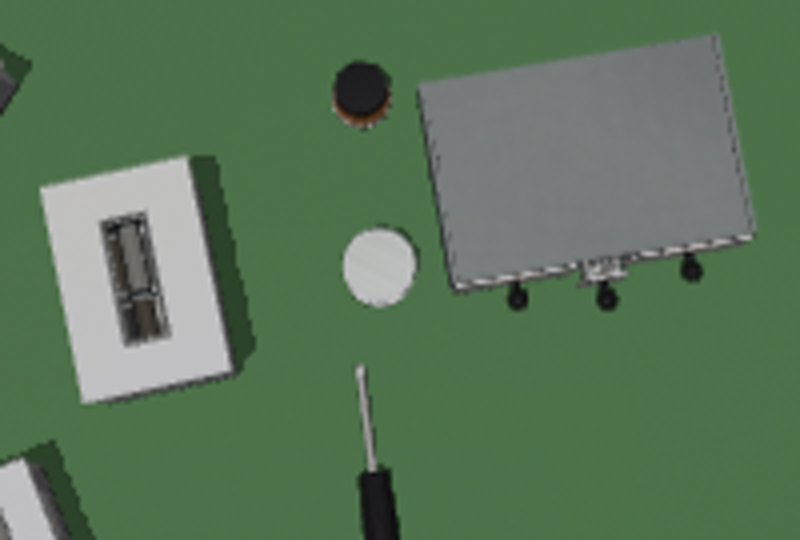

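The crop shows the cabinet top corners at (417,84),(717,36),(755,238),(456,291), the drawer slightly ajar with its knob at (607,298), and the lid corners at (40,187),(188,156),(234,373),(83,403).

```bash
python3 - <<'E'
from h import *
f=lambda p:np.array([225,130])+(np.array(p)+.5)/4-.5
np.set_printoptions(precision=4,suppress=True)
C=np.array([px2w("top",f(p),.057) for p in [(417,84),(717,36),(755,238),(456,291)]])
B=np.array([px2w("top",f(p),.09) for p in [(40,187),(188,156),(234,373),(83,403)]])
S=np.array([px2w("top",f(p),.087) for p in [(101,217),(147,211),(169,337),(124,345)]])
k=px2w("top",f((607,298)),.028)
print(C,'\n',B,'\n',S.mean(0),B.mean(0),C.mean(0),'knob',k)
for X in(C,B): print(np.linalg.norm(np.roll(X,-1,0)-X,axis=1))
ang=lambda v:np.degrees(np.arctan2(v[1],v[0]))
print('cab +x', ang(C[1]-C[2]),ang(C[0]-C[3]),'y', ang(C[0]-C[1])-90,ang(C[3]-C[2])-90)
print('box x', ang(B[0]-B[3]),ang(B[1]-B[2]),ang(B[0]-B[1])-90,ang(B[3]-B[2])-90)
print('screwdriver',px2w("top",f((360,366)),.01),px2w("top",f((385,540)),.01),px2w("top",(322,273),.01),'reel',px2w("top",f((379,267)),.038))
for n,p in dict(breadb=(488,227),tape=(447,271),jar=(315,153)).items(): print(n,px2w("top",p,.01))
print(w2px("scene",k))
E
```

```text
[[ 0.753  -0.0318  0.057 ]
 [ 0.7829 -0.2534  0.057 ]
 [ 0.6321 -0.2735  0.057 ]
 [ 0.5993 -0.0557  0.057 ]] 
 [[0.6776 0.238  0.09  ]
 [0.6971 0.1327 0.09  ]
 [0.5418 0.1024 0.09  ]
 [0.5237 0.2082 0.09  ]] 
 [0.6117 0.1714 0.087 ] [0.61   0.1703 0.09  ] [ 0.6918 -0.1536  0.057 ] knob [ 0.5946 -0.1682  0.028 ]
[0.2235 0.1521 0.2202 0.1555]
[0.107  0.1581 0.1073 0.1568]
cab +x 7.6057587887136275 8.831041144468777 y 7.692606821084894 8.566650582394146
box x 10.948904949392036 11.047738108764023 10.473807643188948 9.736847014607548
screwdriver [0.5505 0.0161 0.01  ] [0.4212 0.0007 0.01  ] [ 0.3967 -0.002   0.01  ] reel [ 0.6209 -0.0003  0.038 ]
breadb [ 0.5191 -0.4998  0.01  ]
tape [ 0.3929 -0.37    0.01  ]
jar [0.7585 0.0099 0.01  ]
[[265.0198 189.7492]]
```

Request:
jog_arm --series '[[[0.034, 0, 0.0383], [0, 0, 0], 0.05], [[0.034, 0, 0.0383], [0, 0, 0], 0.05], [[0.034, 0, 0.0383], [0, 0, 0], 0.05], [[0.034, 0, 0.0383], [0, 0, 0], 0.05], [[0.034, 0, 0.0383], [0, 0, 0], 0.05], [[0.034, 0, 0.0383], [0, 0, 0], 0.05], [[0.034, 0, 0.0383], [0, 0, 0], 0.05], [[0.034, 0, 0.0383], [0, 0, 0], 0.05]]'

```text
time_s: 1.15
tcp_pos: [0.4209, 0.2022, 0.2225]
ee_rot: [[-0.393, 0.0, 0.919], [-0.919, 0.0, -0.393], [-0.0, -1.0, 0.0]]
wrist_force: [0.2, 0.5, -0.6]
gripper_width: 0.573
```

Request:
jog_arm --series '[[[0.034, 0, 0.0383], [0, 0, 0], 0.05], [[0.034, 0, 0.0383], [0, 0, 0], 0.05], [[0.034, 0, 0.0383], [0, 0, 0], 0.05], [[0.034, 0, 0.0383], [0, 0, 0], 0.05], [[0.034, 0, 0.0383], [0, 0, 0], 0.05], [[0.034, 0, 0.0383], [0, 0, 0], 0.05], [[0.034, 0, 0.0383], [0, 0, 0], 0.05], [[0.034, 0, 0.0383], [0, 0, 0], 0.05]]'

```text
time_s: 2.15
tcp_pos: [0.5955, -0.1685, 0.2222]
ee_rot: [[-0.394, -0.001, 0.919], [-0.919, 0.0, -0.394], [0.0, -1.0, -0.001]]
wrist_force: [-0.1, 0.9, -0.2]
gripper_width: 0.576
```

Request:
jog_arm --series '[[[0, 0, 0], [0, 10.6, 0], 0.05], [[0, 0, 0], [0, 10.6, 0], 0.05], [[0, 0, 0], [0, 10.6, 0], 0.05], [[0, 0, 0], [0, 10.6, 0], 0.05], [[0, 0, 0], [0, 10.6, 0], 0.05], [[0, 0, 0], [0, 10.6, 0], 0.05], [[0, 0, 0], [0, 10.6, 0], 0.05], [[0, 0, 0], [0, 10.6, 0], 0.05], [[0, 0, 0], [0, 10.6, 0], 0.05], [[0, 0, 0], [0, 10.6, 0], 0.05]]'

```text
time_s: 3.4
tcp_pos: [0.5949, -0.1668, 0.2221]
ee_rot: [[-0.771, -0.001, -0.637], [0.637, 0.0, -0.771], [0.001, -1.0, 0.0]]
wrist_force: [0.0, -0.3, -0.4]
gripper_width: 0.577
```

Request:
jog_arm --series '[[[0, 0, 0], [0, 10.6, 0], 0.05], [[0, 0, 0], [0, 10.6, 0], 0.05], [[0, 0, 0], [0, 10.6, 0], 0.05], [[0, 0, 0], [0, 10.6, 0], 0.05], [[0, 0, 0], [0, 0, 0], 0.05]]'

```text
time_s: 4.03
tcp_pos: [0.5949, -0.1668, 0.2222]
ee_rot: [[-0.148, -0.001, -0.989], [0.989, 0.0, -0.148], [0.0, -1.0, 0.001]]
wrist_force: [0.2, 0.7, 0.2]
gripper_width: 0.577
```

Request:
jog_arm --series '[[[-0.0013, 0.05, 0.003], [0, 0, 0], 0.05], [[0, 0.05, 0], [0, 0, 0], 0.05], [[0, 0.04, 0], [0, 0, 0], 0.05], [[0, 0.03, 0], [0, 0, 0], 0.05], [[0, 0.02, 0], [0, 0, 0], 0.05], [[0, 0.013, 0], [0, 0, 0], 0.05], [[0, 0.009, 0], [0, 0, 0], 0.05], [[0, 0, 0], [0, 0, 0], 0.05]]'

```text
time_s: 5.03
tcp_pos: [0.5923, -0.1686, 0.0103]
ee_rot: [[-0.147, -0.001, -0.989], [0.989, -0.0, -0.147], [0.0, -1.0, 0.001]]
wrist_force: [-0.6, -1.3, -0.3]
gripper_width: 0.577
```

Request:
jog_arm --series '[[[0, 0, 0], [0, 0, 0], 0.0], [[0, 0, 0], [0, 0, 0], 0.0], [[0, 0, 0], [0, 0, 0], 0.0], [[0, 0, 0], [0, 0, 0], 0.0], [[0, 0, 0], [0, 0, 0], 0.0], [[0, 0, 0], [0, 0, 0], 0.0]]'

```text
time_s: 5.78
tcp_pos: [0.5924, -0.1686, 0.0108]
ee_rot: [[-0.146, 0.0, -0.989], [0.989, -0.0, -0.146], [-0.0, -1.0, -0.0]]
wrist_force: [-0.1, 0.6, 1.7]
gripper_width: 0.155
```

```bash
python3 - <<'E'
from h import *
a=capture("top");b=capture("scene")
A=cv2.resize(a[165:240,320:430],None,fx=5,fy=5,interpolation=2)
B=cv2.resize(b[130:230,190:320],None,fx=4.2,fy=4.2,interpolation=2)[:375]
h=min(len(A),len(B));o=np.hstack([A[:h],B[:h]]);o=cv2.resize(o,None,fx=.72,fy=.72)
print(o.shape);cv2.imwrite("pics/c2.png",o[:,:,::-1])
E
```

```text
(270, 789, 3)
```

View pics/c2.png

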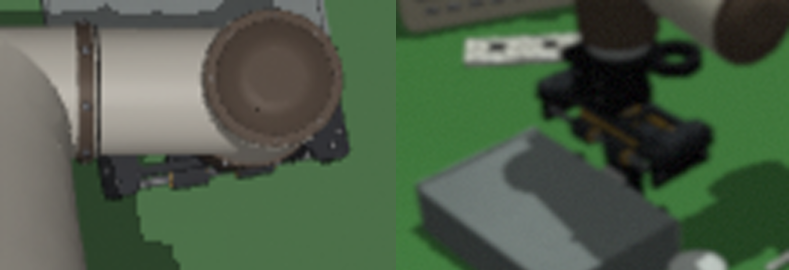

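Both views are blocked by the arm (gripper just in front of the cabinet, right half). I'll pull gently and check that the opening stays at the ball's width.

Request:
jog_arm --series '[[[0, 0, 0.004], [0, 0, 0], 0.0], [[0, 0, 0.006], [0, 0, 0], 0.0], [[0, 0, 0.01], [0, 0, 0], 0.0], [[0, 0, 0.01], [0, 0, 0], 0.0]]'

```text
time_s: 6.38
tcp_pos: [0.5616, -0.1731, 0.0104]
ee_rot: [[-0.146, -0.001, -0.989], [0.989, 0.0, -0.146], [0.0, -1.0, 0.001]]
wrist_force: [0.9, 0.2, -0.4]
gripper_width: 0.159
```

Request:
jog_arm --series '[[[0, 0, 0.012], [0, 0, 0], 0.0], [[0, 0, 0.015], [0, 0, 0], 0.0], [[0, 0, 0.015], [0, 0, 0], 0.0], [[0, 0, 0.015], [0, 0, 0], 0.0], [[0, 0, 0.015], [0, 0, 0], 0.0], [[0, 0, 0.015], [0, 0, 0], 0.0], [[0, 0, 0.015], [0, 0, 0], 0.0], [[0, 0, 0.015], [0, 0, 0], 0.0], [[0, 0.001, 0.006], [0, 0, 0], 0.0], [[0, 0.001, 0], [0, 0, 0], 0.0]]'

```text
time_s: 7.62
tcp_pos: [0.4402, -0.1911, 0.0086]
ee_rot: [[-0.146, -0.001, -0.989], [0.989, -0.0, -0.146], [0.0, -1.0, 0.001]]
wrist_force: [-3.7, 1.5, 8.3]
gripper_width: 0.156
```

Request:
jog_arm --series '[[[0, 0, 0], [0, 0, 0], 0.05], [[0, 0, 0], [0, 0, 0], 0.05], [[0, 0, 0], [0, 0, 0], 0.05], [[0, -0.03, 0], [0, 0, 0], 0.05], [[0, -0.05, 0], [0, 0, 0], 0.05], [[0, -0.05, 0], [0, 0, 0], 0.05], [[0, -0.05, 0], [0, 0, 0], 0.05]]'

```text
time_s: 8.5
tcp_pos: [0.441, -0.1909, 0.1903]
ee_rot: [[-0.146, 0.001, -0.989], [0.989, 0.0, -0.146], [-0.0, -1.0, -0.001]]
wrist_force: [0.3, -0.3, -0.5]
gripper_width: 0.57
```

Request:
jog_arm --series '[[[0.05, 0, 0], [0, 0, 0], 0.05], [[0.06, 0, 0], [0, 0, 0], 0.05], [[0.06, 0, 0], [0, 0, 0], 0.05], [[0.06, 0, 0], [0, 0, 0], 0.05], [[0, 0, 0], [0, 0, 0], 0.05]]'

```text
time_s: 9.12
tcp_pos: [0.4072, 0.0401, 0.1889]
ee_rot: [[-0.154, 0.001, -0.988], [0.988, 0.001, -0.154], [0.001, -1.0, -0.001]]
wrist_force: [-0.1, -1.0, -0.6]
gripper_width: 0.572
```

```bash
python3 - <<'E'
from h import *
crop("top",330,130,450,240,6,"pics/c3.png")
E
```

```text
(no output)
```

View pics/c3.png

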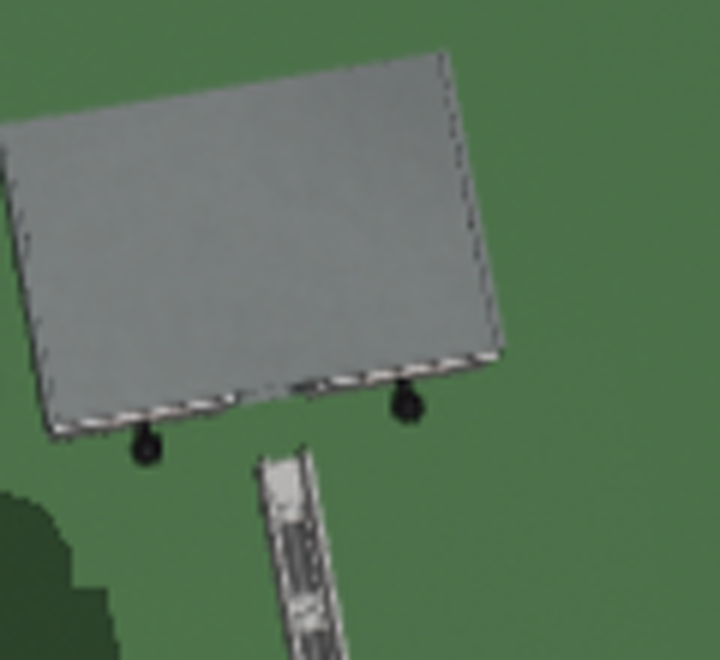

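The drawer is fully out, about 25–30 mm clear of the cabinet, with its rear end at crop (284,458), side edges running to (290,655)/(346,655), and both cells inside.

```bash
python3 - <<'E'
from h import *
np.set_printoptions(precision=4,suppress=True)
f=lambda p:np.array([330,130])+(np.array(p)+.5)/6-.5
L=[px2w("top",f(p),.034) for p in [(260,462),(290,655)]];R=[px2w("top",f(p),.034) for p in [(308,452),(346,655)]]
print(L,R); ang=lambda v:np.degrees(np.arctan2(v[1],v[0]))
print(ang(L[0]-L[1]),ang(R[0]-R[1]))
rear=(L[0]+R[0])/2; k=np.array([.441,-.191,.026]); d=rear-k; print('rear',rear,'len',np.linalg.norm(d[:2]),'yaw',ang(d))
u=d[:2]/np.linalg.norm(d[:2]); c=rear[:2]-.066*u; print('centre',c)
s=sense();T=s['ee_rot'];D=np.r_[c,.19]-s['tcp_pos'];print(s['tcp_pos'],T.T@D, 'tool yaw z',ang(-T[:,2]))
crop("top",330,195,450,270,6,"pics/c4.png")
E
```

```text
[array([ 0.5869, -0.157 ,  0.034 ]), array([ 0.4922, -0.1678,  0.034 ])] [array([ 0.5912, -0.1807,  0.034 ]), array([ 0.4915, -0.1949,  0.034 ])]
6.476819878699221 8.110062050046237
rear [ 0.589  -0.1689  0.034 ] len 0.1496941777219275 yaw 8.502871845738825
centre [ 0.5238 -0.1786]
[0.4072 0.0384 0.1887] [-0.2322 -0.0013 -0.0824] tool yaw z 8.690934323405708
```

View pics/c4.png

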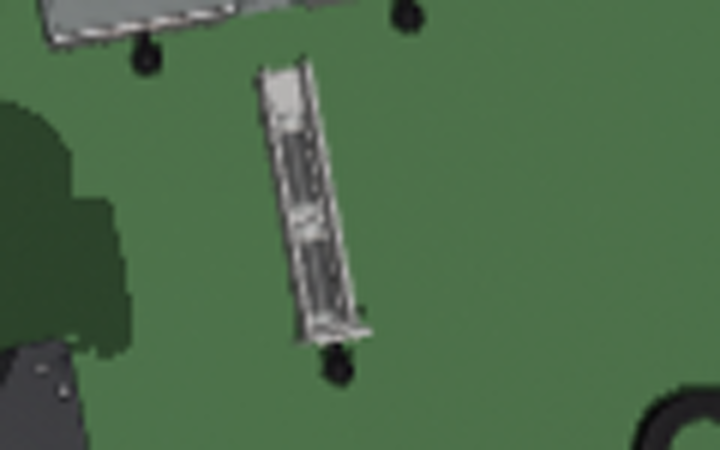

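Knob at crop (338,365) and front plate at (338,330) agree with the estimate. Now I'll go over the drawer's centre and grip its sides.

Request:
jog_arm --series '[[[-0.05, 0, -0.0174], [0, 0, 0], 0.05], [[-0.05, 0, -0.02], [0, 0, 0], 0.05], [[-0.05, 0, -0.02], [0, 0, 0], 0.05], [[-0.05, 0, -0.02], [0, 0, 0], 0.05], [[-0.0322, 0, -0.005], [0, 0.4, 0], 0.05], [[0, 0, 0], [0, 0, 0], 0.05], [[0, 0, 0], [0, 0, 0], 0.05]]'

```text
time_s: 10.1
tcp_pos: [0.522, -0.1822, 0.1881]
ee_rot: [[-0.137, -0.001, -0.991], [0.991, 0.0, -0.137], [0.0, -1.0, 0.001]]
wrist_force: [-0.3, 0.7, 0.5]
gripper_width: 0.57
```

Request:
jog_arm --series '[[[0, 0.05, 0], [0, 0, 0], 0.05], [[0, 0.05, 0], [0, 0, 0], 0.05], [[0, 0.04, 0], [0, 0, 0], 0.05], [[0, 0.02, 0], [0, 0, 0], 0.05], [[0, 0.014, 0], [0, 0, 0], 0.05], [[0, 0.008, 0], [0, 0, 0], 0.05], [[0, 0, 0], [0, 0, 0], 0.05]]'

```text
time_s: 10.98
tcp_pos: [0.5229, -0.181, 0.0067]
ee_rot: [[-0.14, 0.0, -0.99], [0.99, -0.0, -0.14], [-0.0, -1.0, -0.0]]
wrist_force: [-0.7, -0.8, 0.5]
gripper_width: 0.571
```

Request:
jog_arm --series '[[[0.0015, 0, 0], [0, 0, 0], 0.035], [[0, 0, 0], [0, 0, 0], 0.03], [[0, 0, 0], [0, 0, 0], 0.0], [[0, 0, 0], [0, 0, 0], 0.0], [[0, 0, 0], [0, 0, 0], 0.0], [[0, 0, 0], [0, 0, 0], 0.0]]'

```text
time_s: 11.72
tcp_pos: [0.5228, -0.1797, 0.0069]
ee_rot: [[-0.139, 0.0, -0.99], [0.99, -0.0, -0.139], [-0.0, -1.0, -0.0]]
wrist_force: [-1.1, 0.9, 3.8]
gripper_width: 0.271
```

Request:
jog_arm --series '[[[0, -0.005, 0], [0, 0, 0], 0.0], [[0, -0.015, 0], [0, 0, 0], 0.0], [[0, -0.03, 0], [0, 0, 0], 0.0], [[0, -0.04, 0], [0, 0, 0], 0.0], [[0, -0.04, 0], [0, 0, 0], 0.0], [[0, -0.04, 0], [0, 0, 0], 0.0], [[0, -0.03, 0], [0, 0, 0], 0.0], [[0, 0, 0], [0, 0, 0], 0.0]]'

```text
time_s: 12.72
tcp_pos: [0.524, -0.1798, 0.21]
ee_rot: [[-0.139, 0.007, -0.99], [0.99, -0.001, -0.139], [-0.002, -1.0, -0.007]]
wrist_force: [0.5, 1.1, -2.0]
gripper_width: 0.275
```

Request:
jog_arm --series '[[[0.02, 0, -0.002], [0, 0, 0], 0.0], [[0.035, 0, -0.004], [0, 0, 0], 0.0], [[0.045, 0, -0.006], [0, 0, 0], 0.0], [[0.045, 0, -0.006], [0, 0, 0], 0.0], [[0.045, 0, -0.006], [0, 0, 0], 0.0], [[0.045, 0, -0.006], [0, 0, 0], 0.0], [[0.045, 0, -0.006], [0, 0, 0], 0.0], [[0.035, 0, -0.004], [0, 0, 0], 0.0], [[0.016, 0, 0], [0, -2.5, 0], 0.0], [[0, 0, 0], [0, 0, 0], 0.0]]'

```text
time_s: 13.98
tcp_pos: [0.5154, 0.1539, 0.2057]
ee_rot: [[-0.184, -0.002, -0.983], [0.983, -0.001, -0.184], [-0.001, -1.0, 0.002]]
wrist_force: [0.8, 0.1, -1.6]
gripper_width: 0.275
```

```bash
python3 - <<'E'
from h import *
np.set_printoptions(precision=4,suppress=True)
s=sense();T=s['ee_rot'];c,si=np.cos(np.radians(10.5)),np.sin(np.radians(10.5))
P=np.array([.611,.171])-.095*np.array([c,si])
print(s['tcp_pos'],P,T.T@(np.r_[P,.14]-s['tcp_pos']),np.degrees(np.arctan2(-T[1,2],-T[0,2])))
a=capture("top");b=capture("scene")
A=cv2.resize(a[160:240,215:315],None,fx=4,fy=4,interpolation=2)
B=cv2.resize(b[195:295,260:385],None,fx=3.2,fy=3.2,interpolation=2)
print(A.shape,B.shape)
cv2.imwrite("pics/c5.png",np.hstack([A,B])[:,:,::-1])
E
```

```text
[0.5154 0.1539 0.2057] [0.5176 0.1537] [-0.0006  0.0657 -0.0022] 10.608434693807197
(320, 400, 3) (320, 400, 3)
```

View pics/c5.png

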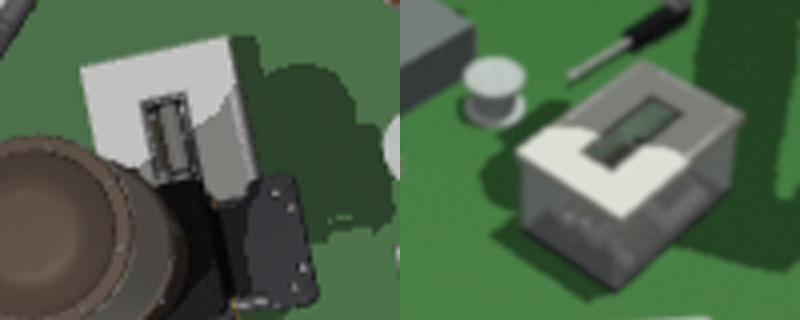

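Top half: slot with its far end at (163,98), near end hidden by the gripper. Scene half: slot corners (583,152),(613,172),(683,115),(655,95), drawer above the crop. I'll check the slot from the scene camera and lower.

Request:
jog_arm --series '[[[-0.0005, 0.02, -0.002], [0, 0, 0], 0.0], [[0, 0.02, 0], [0, 0, 0], 0.0], [[0, 0.015, 0], [0, 0, 0], 0.0], [[0, 0.005, 0], [0, 0, 0], 0.0], [[0, 0, 0], [0, 0, 0], 0.0]]'

```text
time_s: 14.7
tcp_pos: [0.5184, 0.1533, 0.1466]
ee_rot: [[-0.182, 0.0, -0.983], [0.983, -0.0, -0.182], [-0.0, -1.0, 0.0]]
wrist_force: [0.3, -0.1, -1.7]
gripper_width: 0.276
```

```bash
python3 - <<'E'
from h import *
np.set_printoptions(precision=4,suppress=True)
X=np.array([px2w("scene",(260+(u-400+.5)/3.2-.5,195+(v+.5)/3.2-.5),.09) for u,v in [(583,152),(613,172),(683,115),(655,95)]])
print(X,X.mean(0)); m=X.mean(0)-[.611,.171,.09]; print('lateral',-m[0]*.182+m[1]*.983,'along',m[0]*.983+m[1]*.182)
s=sense();p=s['tcp_pos'];T=s['ee_rot'];print(p)
u=-T[:,2];lip=p+.067*u-[0,0,.0006]
print('predicted lip',lip)
b=capture("scene")
B=cv2.resize(b[150:270,270:390],None,fx=5,fy=5,interpolation=2)
q=(w2px("scene",[lip,lip+.012*T[:,0],lip-.012*T[:,0]])-[270,150]+.5)*5-.5;print(q)
cv2.imwrite("pics/c6.png",B[:,:,::-1])
E
```

```text
[[0.6544 0.1662 0.09  ]
 [0.6497 0.1972 0.09  ]
 [0.5628 0.1801 0.09  ]
 [0.5649 0.1482 0.09  ]] [0.6079 0.1729 0.09  ]
lateral 0.0024591186534154 along -0.002661183134624881
[0.5184 0.1533 0.1466]
predicted lip [0.5843 0.1655 0.146 ]
[[349.1289 321.8981]
 [368.0794 332.483 ]
 [330.4048 311.4396]]
```

View pics/c6.png

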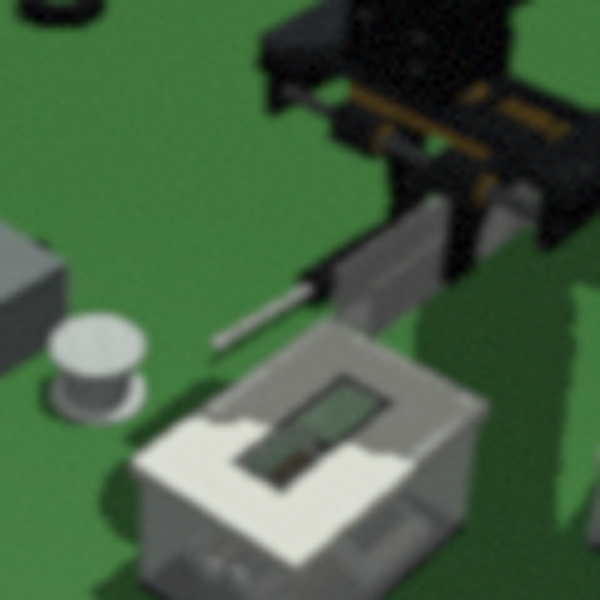

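Lip at about (350,325), matching the prediction; the slot runs from (368,388) to (262,475). The two cameras differ by 2.5 mm sideways, so I'll take the middle and then tip.

Request:
jog_arm --series '[[[0.0017, 0.006, 0.001], [0, 0, 0], 0.0], [[0, 0, 0], [5, 0, 0], 0.0], [[0, 0, 0], [5, 0, 0], 0.0], [[0, 0, 0], [5, 0, 0], 0.0], [[0, 0, 0], [5, 0, 0], 0.0], [[0, 0, 0], [4, 0, 0], 0.0], [[0, 0, 0], [4, 0, 0], 0.0], [[0, 0, 0], [4, 0, 0], 0.0], [[0, 0, 0], [0, 0, 0], 0.0], [[0, 0, 0], [0, 0, 0], 0.0]]'

```text
time_s: 16.0
tcp_pos: [0.5169, 0.1552, 0.1407]
ee_rot: [[-0.183, -0.52, -0.835], [0.983, -0.097, -0.155], [-0.0, -0.849, 0.529]]
wrist_force: [0.1, -0.1, -0.3]
gripper_width: 0.273
```

```bash
python3 - <<'E'
from h import *
crop("scene",270,150,390,270,5,"pics/c7.png")
s=sense();print(s['tcp_pos'],s['wrist_force'],s['gripper_width'])
E
```

```text
[0.5168402  0.15518734 0.14104563] [ 0.25940356 -0.51533544 -1.38319605] 0.27467053508356876
```

View pics/c7.png

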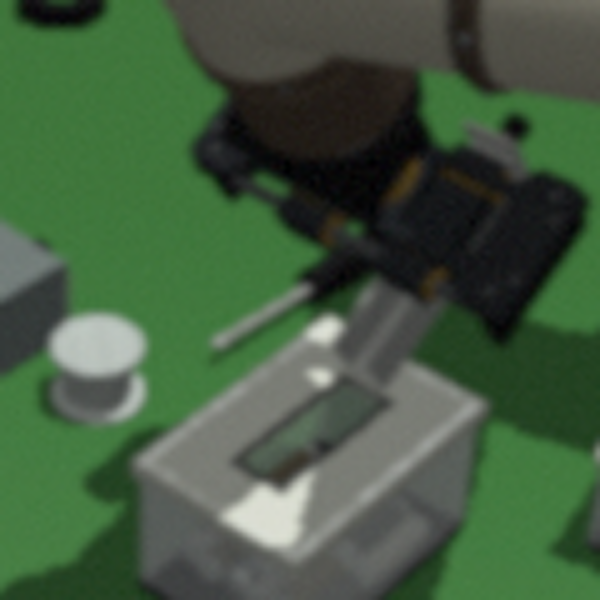

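The lip sits at (365,375), right at the near end of the slot and in line with it; no cell is visible yet. I'll tip a little further and wait.

Request:
jog_arm --series '[[[0, -0.0034, 0.002], [0, 0, 0], 0.0], [[0, 0, 0], [3, 0, 0], 0.0], [[0, 0, 0], [3, 0, 0], 0.0], [[0, 0, 0], [0, 0, 0], 0.0], [[0, 0, 0], [0, 0, 0], 0.0], [[0, 0, 0], [0, 0, 0], 0.0], [[0, 0, 0], [0, 0, 0], 0.0], [[0, 0, 0], [0, 0, 0], 0.0], [[0, 0, 0], [0, 0, 0], 0.0], [[0, 0, 0], [0, 0, 0], 0.0]]'

```text
time_s: 17.3
tcp_pos: [0.517, 0.1551, 0.1445]
ee_rot: [[-0.182, -0.605, -0.775], [0.983, -0.112, -0.144], [-0.0, -0.788, 0.616]]
wrist_force: [-0.9, -0.6, -0.8]
gripper_width: 0.274
```

```bash
python3 - <<'E'
from h import *
crop("scene",285,200,385,290,6,"pics/c8.png")
s=sense();print(s['tcp_pos'],s['wrist_force'],s['gripper_width'])
E
```

```text
[0.51701076 0.15508002 0.14446185] [-0.84084756  0.6804476  -1.02991038] 0.27220361567643653
```

View pics/c8.png

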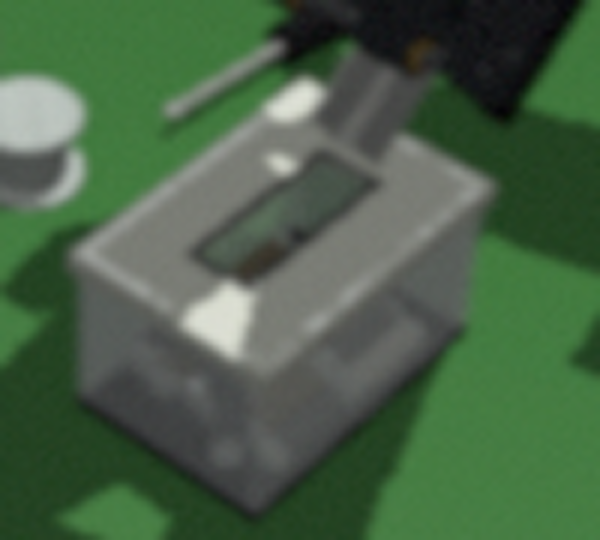

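The box looks unmoved, the slot is clear and nothing lies on the lid. To judge whether the cells are out, I'll average the wrist force (full 1.63 N, empty 1.18 N).

```bash
python3 - <<'E'
from h import *
F=[]
for i in range(25): capture("top");F.append(sense()['wrist_force'])
F=np.array(F);print(F.mean(0),F.std(0)/5)
E
```

```text
[ 0.06123994  0.07232338 -0.95234062] [0.08003852 0.09552341 0.12035926]
```

Force reads −0.95 ± 0.12 N, consistent with empty. I'll lift, level, and carry the drawer back in front of the cabinet.

Request:
jog_arm --series '[[[0, -0.02, 0.016], [0, 0, 0], 0.0], [[0, -0.027, 0.021], [0, 0, 0], 0.0], [[0, 0, 0], [-9.5, 0, 0], 0.0], [[0, 0, 0], [-9.5, 0, 0], 0.0], [[0, 0, 0], [-9.5, 0, 0], 0.0], [[0, 0, 0], [-9.5, 0, 0], 0.0], [[-0.02, 0, 0.005], [0, 0, 0], 0.0], [[-0.04, 0, 0.009], [0, 0, 0], 0.0], [[-0.045, 0, 0.009], [0, 0, 0], 0.0], [[-0.045, 0, 0.009], [0, 0, 0], 0.0]]'

```text
time_s: 19.85
tcp_pos: [0.513, -0.0, 0.2044]
ee_rot: [[-0.182, -0.001, -0.983], [0.983, -0.0, -0.182], [0.0, -1.0, 0.001]]
wrist_force: [0.7, -0.0, -1.3]
gripper_width: 0.274
```

Request:
jog_arm --series '[[[-0.045, 0, 0.009], [0, 0, 0], 0.0], [[-0.045, 0, 0.009], [0, 0, 0], 0.0], [[-0.04, 0, 0.009], [0, 0, 0], 0.0], [[-0.03, 0, 0.006], [0, 0, 0], 0.0], [[-0.018, 0, 0.003], [0, 0, 0], 0.0], [[0, 0, 0], [0, 0, 0], 0.0], [[0, 0, 0], [0, 0, 0], 0.0]]'

```text
time_s: 20.72
tcp_pos: [0.5098, -0.1795, 0.2042]
ee_rot: [[-0.183, -0.001, -0.983], [0.983, 0.0, -0.183], [0.0, -1.0, 0.0]]
wrist_force: [1.3, -0.4, -0.5]
gripper_width: 0.271
```

```bash
python3 - <<'E'
from h import *
s=sense();print(s['tcp_pos'],s['ee_rot'].round(4),s['gripper_width'])
a=capture("top");b=capture("scene")
A=cv2.resize(a[150:240,215:315],None,fx=4,fy=4,interpolation=2)
B=cv2.resize(b[130:240,200:320],None,fx=3.3,fy=3.3,interpolation=2)[:360,:396]
cv2.imwrite("pics/c9.png",np.hstack([A,B])[:,:,::-1])
E
```

```text
[ 0.50983682 -0.17946186  0.20418061] [[-1.826e-01 -6.000e-04 -9.832e-01]
 [ 9.832e-01  3.000e-04 -1.826e-01]
 [ 4.000e-04 -1.000e+00  5.000e-04]] 0.2710176169032547
```

View pics/c9.png

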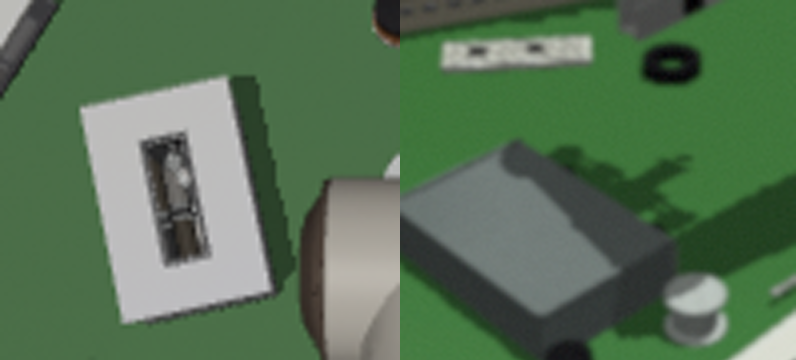

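The lid is clear, the box unmoved, and bright cell material now shows through the slot at (178,175). Setting the drawer down.

Request:
jog_arm --series '[[[0, 0.04, 0], [0, 0, 0], 0.0], [[0, 0.05, 0], [0, 0, 0], 0.0], [[0, 0.05, 0], [0, 0, 0], 0.0], [[0, 0.03, 0], [0, 0, 0], 0.0], [[0, 0.015, 0], [0, 0, 0], 0.0], [[0, 0.008, 0], [0, 0, 0], 0.0], [[0, 0.0035, 0], [0, 0, 0], 0.0], [[0, 0, 0], [0, 0, 0], 0.0], [[0, 0, 0], [0, 0, 0], 0.0]]'

```text
time_s: 21.95
tcp_pos: [0.5103, -0.1799, 0.0087]
ee_rot: [[-0.182, 0.002, -0.983], [0.983, -0.0, -0.182], [-0.0, -1.0, -0.002]]
wrist_force: [-0.1, -0.4, -1.2]
gripper_width: 0.27
```

Request:
jog_arm --series '[[[0, 0, 0], [0, 0, 0], 0.03], [[0, 0, 0], [0, 0, 0], 0.05], [[0, 0, 0], [0, 0, 0], 0.05], [[0, 0, 0], [0, 0, 0], 0.05], [[0, -0.02, 0], [0, 0, 0], 0.05], [[0, -0.04, 0], [0, 0, 0], 0.05], [[0, -0.05, 0], [0, 0, 0], 0.05], [[0, -0.05, 0], [0, 0, 0], 0.05], [[0, -0.04, 0], [0, 0, 0], 0.05], [[0.06, 0, 0], [0, 0, 0], 0.05]]'

```text
time_s: 23.2
tcp_pos: [0.5014, -0.1224, 0.2114]
ee_rot: [[-0.177, 0.009, -0.984], [0.984, -0.001, -0.177], [-0.002, -1.0, -0.008]]
wrist_force: [0.9, 1.2, -0.9]
gripper_width: 0.577
```

Request:
jog_arm --series '[[[0.06, 0, 0], [0, 0, 0], 0.05], [[0.06, 0, 0], [0, 0, 0], 0.05], [[0.05, 0, 0], [0, 0, 0], 0.05], [[0, 0, 0], [0, 0, 0], 0.05], [[0, 0, 0], [0, 0, 0], 0.05]]'

```text
time_s: 23.82
tcp_pos: [0.4677, 0.0463, 0.2078]
ee_rot: [[-0.183, -0.0, -0.983], [0.983, -0.0, -0.183], [-0.0, -1.0, 0.0]]
wrist_force: [0.5, -0.9, -0.4]
gripper_width: 0.571
```

```bash
python3 - <<'E'
from h import *
a=capture("top");b=capture("scene")
A=cv2.resize(a[190:260,340:420],None,fx=5,fy=5,interpolation=2)
B=cv2.resize(b[140:240,200:315],None,fx=3.48,fy=3.48,interpolation=2)[:348,:400]
A=A[:348]
cv2.imwrite("pics/c10.png",np.hstack([A,B])[:,:,::-1]); print(sense()['wrist_force'])
E
```

```text
[-0.05734017  0.3529087   0.3380977 ]
```

View pics/c10.png

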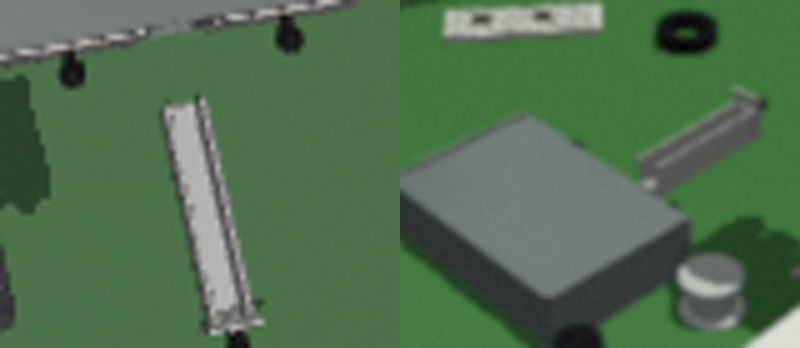

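The drawer stands upright and empty in front of the cabinet: rear end at (183,103), front plate at (235,325), floor bare. One last numeric check: differences from the first top picture, in case a cell lies elsewhere.

```bash
python3 - <<'E'
from h import *
a=capture("top");o=cv2.imread("pics/top0.png")[:,:,::-1]
# chroma difference suppresses shadows
g=lambda i:(lambda f:f/(f.sum(2,keepdims=True)+30))(cv2.GaussianBlur(i,(3,3),0).astype(float))
m=(np.abs(g(a)-g(o)).max(2)>.04).astype(np.uint8)
n,_,st,ce=cv2.connectedComponentsWithStats(m)
for s,c in zip(st[1:],ce[1:]):
    if s[4]>=6: print(s,c.round(),px2w("top",c,.02).round(3))
E
```

```text
[370 196  12  11  75] [375. 200.] [ 0.608 -0.167  0.02 ]
[372 210  21  53 502] [381. 235.] [ 0.504 -0.18   0.02 ]
[  167   220   176   180 12143] [244. 305.] [0.312 0.227 0.02 ]
[220 252  12  20  94] [226. 260.] [0.443 0.28  0.02 ]
[317 269   4   6  10] [318. 272.] [0.401 0.009 0.02 ]
[   0  324  107   76 4652] [ 44. 361.] [0.168 0.801 0.02 ]
[355 390   4   6   8] [356. 393.] [ 0.06  -0.091  0.02 ]
[311 396  27   4  74] [324. 398.] [0.048 0.    0.02 ]
```

Only the drawer's old and new places and the arm or its shadow have changed. No stray cell shows, so I'm handing in.

```bash
python3 -c "
from h import *
s=sense();print(s['time_s'],s['wrist_force']);print(finish_job())"
```

```text
23.975 [ 0.08046391  0.14749923 -0.21818703]
the job is handed in; nothing more can be done
None
```

The job is handed in at 24.0 s of robot time, and by my checks both cells are in the large box. I never saw both of them there directly.

I drew the drawer out by its knob and let go of it on the bench. Then I re-gripped it across its sides, turned it about 2.5° to the slot, and tipped it with the lip at the slot's near end, first to 32° and then 38°. The empty drawer now stands in front of the cabinet, about 40 mm clear by the planned placing.

**Last checks:**
- **Drawer:** the last pictures show it empty and upright.
- **Cells:** the lid is clear and fresh cell material shows through the slot. Before and after pictures show no stray cell on the visible bench. That evidence is indirect, and the strip behind the arm and its shadow could not be checked.
- **Box and other things:** the box looks unmoved, and the before and after pictures show no bystander moved where the arm did not block the view.
- **Force on the arm:** near zero after release, as it should be with nothing touched.

**Readings that disagreed:**
- The opening on the knob read 13.5 mm instead of 16 mm, but the grip held.
- The two cameras placed the slot 2.5 mm apart sideways, so I used the middle.
- The wrist force after tipping was 0.95 ± 0.12 N, against about 1.18 N expected for the empty drawer. That is a little low, but far from the 1.63 N of a full one.

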